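# Bring the teapot round and take off its locked lid

### The arm

A 6-joint arm with a two-finger parallel gripper is mounted at the origin on a cart in front of the work surface, level with it; the furniture and walls round the work are solid. World frame = base frame: x ahead of the robot, y to its left, z up, the work surface at z = 0. Lengths are in m, angles in rad, forces in N, time in s.
With the tool pointing down it reaches from about 0.375 to 0.825 m from the base axis. Payload 5.5 kg.
Tool frame: the origin (TCP) lies on the centre line of the jaws, within the pads' length; the fingertips stand 11 mm ahead of it and the grasp point (between the pads) lies 8 mm behind it; z points along the fingers, y is the line along which they close (so a half turn about z gives the same grasp; the last joint's range is limited). The gripper opens to 85 mm and grips with 20 to 120 N. Pads are 22 mm wide; open, the fingers measure 114 mm over their backs; the gripper's body (76 mm by 85 mm) begins 54 mm behind the grasp point. The pads swing forward as they close: fully open they stand 13 mm farther back than shut.
Start: joints at [1.234, 0.314, -0.047, 1.21, 0, 1.571], TCP at [0.198, 0.566, 0.242] pointing down, gripper open.
Joint ranges: [-2.67, 2.67], [-0.69, 1.73], [-1.03, 1.25], [-2.08, 2.16], [-1.42, 1.45], [-3.14, 3.14]. Speed limits (rad/s): [2.39, 2.39, 3.01, 3.14, 3.14, 3.14].

### API

Orientations are given as a unit quaternion [w, x, y, z].
In Python, from station import robot, cams, hand_in gives the robot as it stands.
- The arm moves only by the shell command python3 -m handwheel 'ROWS' [FORCE]. ROWS is JSON, a list of rows, each a list of 7 numbers: the closure, from -1 (fully open) to 1 (shut), then the shift along the world's x, y, z in m, then the turn, a rotation vector about the world's x, y, z in degrees. A call has 1 to 12 rows; each row shifts and turns the commanded pose from where the row before left it; what a row does not reach is not made up. A row lasts 1/8 s, in which the tool goes at most 62.5 mm and 10.7 degrees, less where a joint would pass 70% of its speed; a pose out of reach is approached as far as the arm can. A call with a gripper value outside its range is refused whole. The fingers move at their own pace and stop on an object; FORCE is the grip in N (left out, the last holds). Time passes only in rows, so rows that do not move let the fingers close. It gives the time, the measured TCP pose, the force, the opening and the grip force at its end, in the units of the state.
- robot.state(): the state, without advancing time (a new reading comes with each control period).
- cams.capture(name): name is "side" or "top" or "wrist"; returns (picture, depth): 400x640x3 uint8, red, green, blue; 400x640 float32, m along the optical axis (not along the pixel's ray), 0 where there is no reading.
- cams.camera_params(name): a dict with "vertical_fov" (degrees; the focal length in pixels is half the picture's height over the tangent of half this angle, whatever the lens; pixels are square), "cx", "cy" (the principal point, pixels), "R" (3x3) and "t" (3): a world point X has camera coordinates R X + t; the wrist camera has in their place "tool_from_camera" (4x4, takes a point from camera to tool coordinates, whose origin is the TCP and whose axes are the flange's). Camera axes: x right, y down, z forward; pixel columns grow to the right and rows downward; lengths in m; the calibration is good to about 2 mm. A picture is of the moment at which its call begins: read the wrist's pose just before it. camera_params takes no time and is no camera call.
- hand_in(): hands the job in; it is judged then, once.
The state is a dict: "t": time; "q": joint angles; "joint_velocities": joint speeds; "joint_torque": joint torques, N m; "eef_pos": TCP position; "orientation": TCP orientation; "contact_force": force on the tool from outside, world axes, zero at the start; "torque": the same for the moment, N m; "opening": opening from 0.0 (shut) to 1.0 (fully open); "grasp_force": force on a finger pad.
Only numpy, scipy, OpenCV 4.12 (cv2) and the standard library are available. Lean on these libraries where they do the work, as an engineer would, in place of code of your own. Each camera call takes 0.05 s, during which the arm holds its last target. There are 200 camera calls.

### The job

Turn the lazy Susan until the teapot stands at the front, nearest the worktop's edge on the robot's side, resting in its click stop. Then open the teapot: the lid has a lug hooked under the collar on the handle side, so tip it up on the spout side, draw it towards the spout until the lug is free, lift it off and lay it knob up on the free end of the wooden board beside the mug. Set the lid down without dropping it, leave the teapot standing in its place on the lazy Susan, and knock nothing else over or out of its place.

Things in the scene. Friction and masses are not known exactly. Their poses are not given: they have to be found in the camera images.
- susan (a joint): turn of the lazy Susan, rad, counter-clockwise from above; 0 at the start, turns without end. A soft click stop at each quarter turn (0, +-1.57, +-3.14, ..) draws it in from within about 0.6 rad. At the start the teapot stands at the left (+y of the centre), at the back (+x) or at the right (-y), so a quarter or half turn brings it to the front (-x).
- susan_base: fixed foot of the lazy Susan; origin on the worktop, on the turning axis; axes as the world's. The round wooden platter over it has its upper face at z = 26 mm and a raised rim all round, from radius 157 to 165 mm, top at z = 46 mm; its underside is at 14 mm. The rim can be pinched from above.
- teapot: white china teapot, loose, 0.75 kg, on the lazy Susan; origin at the centre of its underside, z up, +x to the spout, -x to the handle. Belly 114 mm across; spout tip 95 mm out, 94 mm high; handle 90 mm out, 25 to 88 mm high. Flat collar round the mouth: hole 68 mm across, outside 90 mm, 4 mm thick, upper face 92 mm up.
- lid: its lid, 0.12 kg, loose; origin at the centre of the skirt's bottom, 81.5 mm above the teapot's, +x to the spout. Skirt 63 mm across, to 10.5 mm up; flange on it 84 mm across; knob head 26 mm across from 33 to 46 mm, top at 50. Lug at -x, 0 to 3.5 mm high, reaches 40 mm out, 6 mm under the collar.
- lid_lug (a point): outer end of the lid's lug, on the handle side, 40 mm from the lid's axis, 2 mm above its underside; it sits 6 mm under the collar. With the lid tipped some 28 degrees (spout side up, turning on the flange's handle side) and then drawn 12 mm towards the spout the lug is free; tipped past about 37 degrees before drawing, it jams on the collar.
- lid_spout_edge (a point): edge of the lid's flange on the spout side, 42 mm from the lid's axis.
- oil_bottle: glass oil bottle with a yellow cap, 61 mm wide, 268 mm high, loose on the worktop between the lazy Susan and the board, nearer the robot; origin at the centre of its underside.
- island_jar: jar with yellow-brown contents and a grey lid, 71 mm across, 110 mm high, loose on the lazy Susan; origin at the centre of its underside.
- olive_jar: jar with a green label and a grey lid, 72 mm across, 102 mm high, loose on the lazy Susan; origin at the centre of its underside.
- jam_jar: jar of red jam with a white lid, 65 mm across, 94 mm high, loose on the lazy Susan; origin at the centre of its underside.
- board: wooden board, loose, 130 mm (its x) by 190 mm (its y), 22 mm thick, lying on the worktop; origin at the centre of its underside. The mug stands on its +y end, the -y end is free.
- mug: blue and white mug, 92 mm high, on the +y end of the board; round part 78 mm across, its axis at (0, 16) mm of the mug's own frame, handle out to y = -56 mm; origin on its underside.
There are look-alikes about, which are no part of the job. What is shaped like the mug but purple is not meant.

How it is judged:
On the way, in this order (a step that is already met when the one before it is completed fails the run):
1. the lazy Susan is turned so that the teapot is at the front, at rest in the click stop, with the lid still on (x of teapot in the frame of susan_base between -0.125 and -0.07 m and y of teapot in the frame of susan_base between -0.02 and 0.02 m and velocity of joint susan between -0.1 and 0.1 rad/s and distance between lid and teapot below 0.09 m and angle between lid's own z axis and vertical below 0.08 rad), for 0.2 s.
2. the lid is tipped up: its spout side is raised by 14 mm while the lug on the handle side is still down in the mouth (z of lid_spout_edge in the frame of teapot above 0.108 m and z of lid_lug in the frame of teapot below 0.09 m and horizontal distance between lid and teapot below 0.045 m), for 0.05 s.
3. the lid is lifted clear of the pot (distance between lid and teapot above 0.16 m), for 0.1 s.
At the end, for the whole second after the job is handed in: Lazy Susan at rest, teapot upright on it at the front (70 to 125 mm before its axis, within 20 mm sideways); lid level, knob up, at rest on the board's free end, its centre 20 mm inside the sides, 15 mm inside the end; mug, bottle, jars upright (x of teapot in the frame of susan_base between -0.125 and -0.07 m and y of teapot in the frame of susan_base between -0.02 and 0.02 m and velocity of joint susan between -0.05 and 0.05 rad/s and angle between each of teapot, mug, oil_bottle, olive_jar, island_jar, jam_jar's own z axis and vertical below 0.1 rad and angle between lid's own z axis and vertical below 0.08 rad and z of lid in the frame of board between 0.018 and 0.026 m and x of lid in the frame of board between -0.045 and 0.045 m and y of lid in the frame of board between -0.08 and 0.01 m and linear speed of each of lid, teapot below 0.02 m/s); the robot touches nothing.
It fails at once if the teapot is tipped (0.2 rad) or lifted (20 mm) (angle between teapot's own z axis and vertical above 0.2 rad or height (world z) of teapot above 0.046 m).
It fails at once if the lid is dropped: it falls faster than 0.5 m/s (about 13 mm) without being held (linear speed of lid above 0.5 m/s and contact force between the fingers and lid below 0.05 N).
It fails at once if the oil bottle, a jar or the mug is tipped by more than 0.3 rad (angle between any of mug, oil_bottle, olive_jar, island_jar, jam_jar's own z axis and vertical above 0.3 rad).
It fails at once if the board, mug or oil bottle is pushed by more than 30 mm, or a thing on the lazy Susan is pushed off it (distance of any of board, mug, oil_bottle from where it was at the start of the episode above 0.03 m or horizontal distance between any of olive_jar, island_jar, jam_jar and susan_base above 0.15 m).
It also fails if it takes over 72 s, if anything falls off the work surface, if the arm or the gripper's body presses on something with over 40 N, if the wrist force passes 120 N, or if a joint passes its speed limit or range.

## Working session

There is one attempt and no reset: what is moved stays moved. The work goes in short steps, Python scripts to look and compute and a shell command to move; the robot and the scene stay as the last step left them, time stands still between calls to the robot, and variables do not carry over. Pictures are saved under pics/ and viewed, at most 10 in all, crops included, and the job is handed in when it is done.

```bash
mkdir -p pics; cat > h.py <<'E'
import numpy as np,cv2
from station import robot,cams,hand_in
from scipy.spatial.transform import Rotation as Ro
def cap(n,f=None):
    s=robot.state(); p,d=cams.capture(n)
    if f: cv2.imwrite('pics/'+f,p[:,:,::-1])
    c=cams.camera_params(n); fl=200/np.tan(np.radians(c['vertical_fov'])/2)
    if n=='wrist':
        T=np.array(c['tool_from_camera']); o=s['orientation']; R=Ro.from_quat([o[1],o[2],o[3],o[0]]).as_matrix()
        A=R@T[:3,:3]; b=R@T[:3,3]+np.array(s['eef_pos'])
    else:
        A=np.array(c['R']).T; b=-A@np.array(c['t'])
    v,u=np.mgrid[0:400,0:640]
    r=np.stack([(u-c['cx'])/fl,(v-c['cy'])/fl,np.ones((400,640))],-1)@A.T
    P=b+r*d[...,None]; P[d==0]=np.nan
    return p,d,P,r,b
def atz(r,b,u,v,z): return b+r[v,u]*(z-b[2])/r[v,u][2]
E
python3 - <<'E'
from h import *
for n in('top','side'):
    p,d,P,r,b=cap(n,n+'0.png'); np.save(n+'P.npy',P); print(n,b,r[200,320])
print(robot.state())
E
```

```text
top [0.35320739 0.24103286 1.2966701 ] [ 0.15635377 -0.00237164 -0.98778498]
side [ 0.14751966 -1.03234036  0.74637032] [ 0.23596197  0.86074891 -0.45220235]
{'t': 0.1, 'q': array([ 1.23401956e+00,  3.14166767e-01, -4.79629169e-02,  1.21020149e+00,
       -5.36574067e-06,  1.57079632e+00]), 'joint_velocities': array([ 0.00187242, -0.00140824,  0.00235344,  0.00085044, -0.00192457,
        0.00132706]), 'joint_torque': array([ 3.02240051e-04, -5.40766954e+01,  3.40541053e+01,  1.12251277e-02,
        7.16996374e-05, -1.05667608e-08]), 'eef_pos': array([0.19810555, 0.56582566, 0.24152099]), 'orientation': array([-1.25970336e-04,  1.67593689e-01,  9.85855855e-01, -7.57018096e-04]), 'contact_force': array([ 0.16021559, -0.79641692,  0.31642052]), 'torque': array([-0.0261106 , -0.00399266,  0.02122397]), 'grasp_force': 0.0, 'opening': 1.0027255459151028}
```

View pics/top0.png

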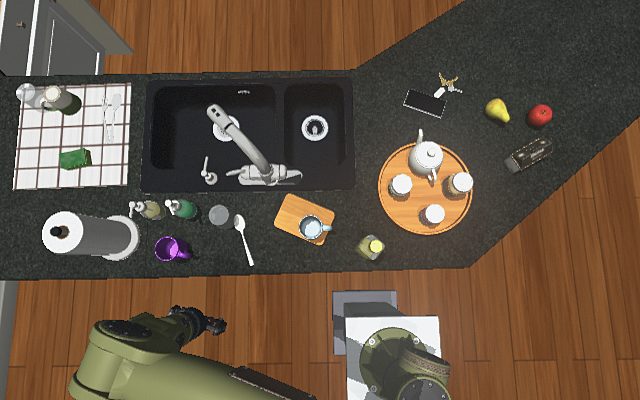

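View pics/side0.png

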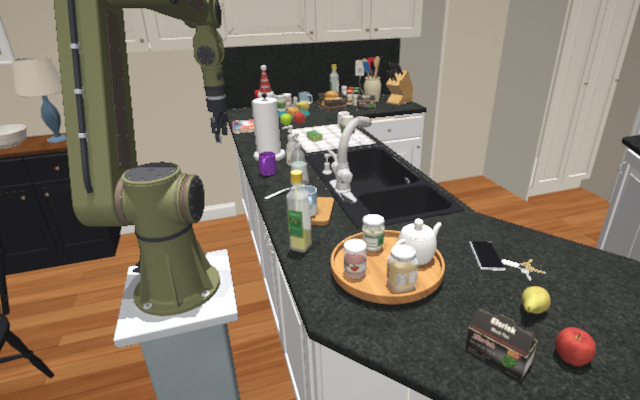

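The teapot stands at the back (426,155), so a half turn is needed. The jars are at (400,185), (459,183) and (432,214), the bottle at (370,247), and the board at (305,218) with the mug at (312,228).

```bash
python3 - <<'E'
from h import *
P=np.load('topP.npy'); z=P[...,2]
p=cv2.imread('pics/top0.png')
cv2.imwrite('pics/tc.png',cv2.resize(p[120:270,265:485],None,fx=3.5,fy=3.5,interpolation=cv2.INTER_CUBIC))
# rim fit
m=(z>.040)&(z<.052); m[:, :370]=0; m[:,480:]=0; m[:135]=0;m[240:]=0
X=P[m][:,:2]
from scipy.optimize import least_squares
f=least_squares(lambda a:np.hypot(*(X-a[:2]).T)-.161,[.37,-.04],loss='soft_l1',f_scale=.003); print('susan',f.x,len(X))
c=f.x
for n,(u,v) in dict(j1=(400,185),j2=(459,183),j3=(432,214),knob=(428,150),bottle=(375,246)).items():
    q=P[v-14:v+15,u-14:u+15].reshape(-1,3); q=q[~np.isnan(q[:,2])]; zt=np.percentile(q[:,2],97); t=q[(q[:,2]>zt-.006)]
    print(n,zt,np.median(t,0),(t[:,:2].max(0)+t[:,:2].min(0))/2)
# board
m=(z>.017)&(z<.027); m[:,:265]=0;m[:,345:]=0;m[:185]=0;m[255:]=0
pts=P[m][:,:2].astype(np.float32); print('board',cv2.minAreaRect(pts)); print(cv2.boxPoints(cv2.minAreaRect(pts)))
E
```

```text
susan [ 0.58997367 -0.12784731] 659
j1 0.13138235611985916 [ 0.58633327 -0.03051634  0.12855228] [ 0.58785053 -0.02965646]
j2 0.13902065216326354 [ 0.58803    -0.22524786  0.13579241] [ 0.58927221 -0.22433624]
j3 0.12296885029015421 [ 0.48967826 -0.13315734  0.12026155] [ 0.48707711 -0.13243237]
knob 0.15570321995382655 [ 0.68507012 -0.1248472   0.1557155 ] [ 0.68661316 -0.12659564]
bottle 0.2695626549619624 [0.3824429  0.0848056  0.26809453] [0.38122871 0.08508404]
board ((0.5052809715270996, 0.3326585292816162), (0.2697937488555908, 0.13172833621501923), 64.55258178710938)
[[0.38784412 0.23915002]
 [0.5067922  0.18254867]
 [0.62271786 0.42616704]
 [0.50376976 0.4827684 ]]
```

View pics/tc.png

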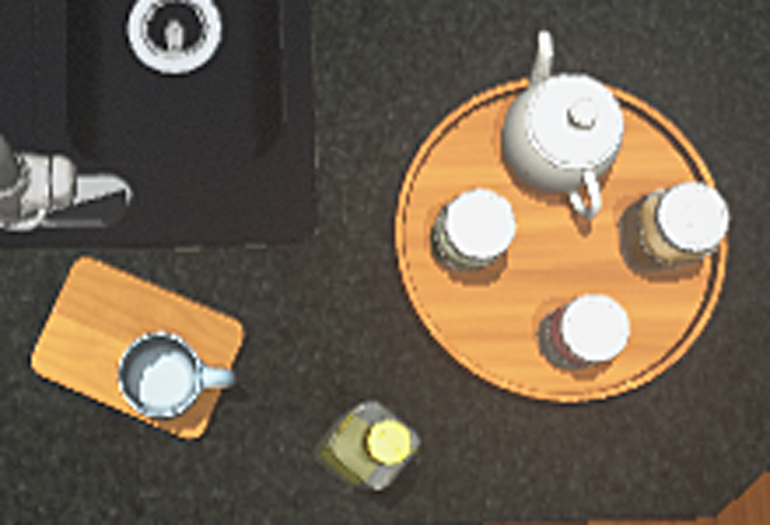

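```bash
python3 - <<'E'
from h import *
p,d,P,r,b=cap('top')
c=lambda x,y:(int(round(265+x/3.5)),int(round(120+y/3.5)))
for q in [(80,257),(243,325),(195,440),(32,362)]:
    print('corner',atz(r,b,*c(*q),.022)[:2])
print('knob',atz(r,b,*c(582,113),.158)[:2],'spout',atz(r,b,*c(545,36),.120)[:2],P[c(545,40)[1],c(545,40)[0]],'handle',atz(r,b,*c(587,212),.08)[:2])
c0=np.array([.590,-.128])
for a in range(225,406,10):
    t=np.radians(a); print(a,np.round(c0+.161*np.array([np.cos(t),np.sin(t)]),4), np.round(.161*(np.array([np.cos(t),np.sin(t)])-np.array([np.cos(t-.17453/1),np.sin(t-.17453)])),4))
E
```

```text
corner [0.58236364 0.35166873]
corner [0.50759467 0.18940836]
corner [0.39280917 0.23747986]
corner [0.47594982 0.40147847]
knob [ 0.68383477 -0.12318719] spout [ 0.77227362 -0.10692489] [ 0.76927126 -0.10713711  0.1185293 ] handle [ 0.60421969 -0.14802197]
225 [ 0.4762 -0.2418] [ 0.018  -0.0215]
235 [ 0.4977 -0.2599] [ 0.0215 -0.018 ]
245 [ 0.522  -0.2739] [ 0.0243 -0.014 ]
255 [ 0.5483 -0.2835] [ 0.0264 -0.0096]
265 [ 0.576  -0.2884] [ 0.0276 -0.0049]
275 [ 0.604  -0.2884] [0.0281 0.    ]
285 [ 0.6317 -0.2835] [0.0276 0.0049]
295 [ 0.658  -0.2739] [0.0264 0.0096]
305 [ 0.6823 -0.2599] [0.0243 0.014 ]
315 [ 0.7038 -0.2418] [0.0215 0.018 ]
325 [ 0.7219 -0.2203] [0.018  0.0215]
335 [ 0.7359 -0.196 ] [0.014  0.0243]
345 [ 0.7455 -0.1697] [0.0096 0.0264]
355 [ 0.7504 -0.142 ] [0.0049 0.0276]
365 [ 0.7504 -0.114 ] [-0.      0.0281]
375 [ 0.7455 -0.0863] [-0.0049  0.0276]
385 [ 0.7359 -0.06  ] [-0.0096  0.0264]
395 [ 0.7219 -0.0357] [-0.014   0.0243]
405 [ 0.7038 -0.0142] [-0.018   0.0215]
```

```bash
python3 -m handwheel '[[0.2,0.05,-0.05,0.02,0,0,-8],[0.2,0.05,-0.05,0.02,0,0,-8],[0.2,0.03,-0.05,0.02,0,0,-8]]' 40; python3 -c "
from h import *
s=robot.state();print(s['q'])"
```

```text
t: 0.52
eef_pos: [0.3145, 0.4299, 0.2962]
orientation: [0.0, 0.371, 0.929, -0.0]
contact_force: [0.2, 0.4, 0.5]
opening: 0.402
grasp_force: 0.0
[ 9.39382381e-01  1.70325918e-01 -1.08843293e-01  1.29236204e+00
 -3.96760574e-04  1.69951345e+00]
```

```bash
python3 -m handwheel '[[0.2,0.03,-0.03,0.03,0,0,-1.4],[0.2,0.03,-0.05,0.02,0,0,0],[0.2,0.02,-0.058,0,0,0,0],[0.2,0.02,-0.058,0,0,0,0],[0.2,0.02,-0.058,0,0,0,0],[0.2,0.02,-0.058,0,0,0,0],[0.2,0.02,-0.06,0,0,0,0],[0.2,0,-0.06,0,0,0,0],[0.2,0,-0.06,0,0,0,0],[0.2,0,-0.06,-0.02,0,0,0],[0.2,0,-0.06,-0.03,0,0,0],[0.2,0,-0.06,-0.03,0,0,0]]'
```

```text
t: 2.02
eef_pos: [0.4728, -0.2331, 0.2699]
orientation: [0.0, 0.38, 0.925, 0.0]
contact_force: [1.3, 0.9, -0.1]
opening: 0.395
grasp_force: 0.0
```

```bash
python3 -m handwheel '[[0.2,0.003,-0.009,-0.05,0,0,0],[0.2,0,0,-0.05,0,0,0],[0.2,0,0,-0.05,0,0,0],[0.2,0,0,0,0,0,0]]'; python3 - <<'E'
from h import *
p,d,P,r,b=cap('wrist','w1.png')
E
```

```text
t: 2.52
eef_pos: [0.4727, -0.2385, 0.1171]
orientation: [-0.004, 0.38, 0.925, 0.0]
contact_force: [-0.3, 0.2, -0.0]
opening: 0.404
grasp_force: 0.0
```

View pics/w1.png

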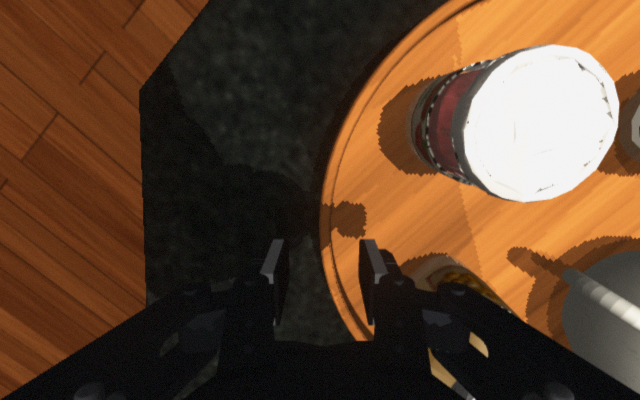

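The rim lies between the fingers (rim at about (325,240), pads at 280 and 370), and both jars are clear. Next I go down and pinch.

```bash
python3 -m handwheel '[[0.2,0,0,-0.04,0,0,0],[0.2,0,0,-0.025,0,0,0],[0.2,0,0,-0.010,0,0,0],[0.2,0,0,0,0,0,0],[1,0,0,0,0,0,0],[1,0,0,0,0,0,0],[1,0,0,0,0,0,0],[1,0,0,0,0,0,0]]' 50
```

```text
t: 3.58
eef_pos: [0.4766, -0.2421, 0.0474]
orientation: [0.001, 0.381, 0.925, -0.002]
contact_force: [-3.1, -3.1, 6.1]
opening: 0.073
grasp_force: 48.9
```

```bash
python3 -m handwheel '[[1,0.0104,-0.0095,0,0,0,5],[1,0.0112,-0.0086,0,0,0,5],[1,0.0119,-0.0076,0,0,0,5],[1,0.0125,-0.0065,0,0,0,5],[1,0.013,-0.0054,0,0,0,5],[1,0.0134,-0.0042,0,0,0,5],[1,0.0137,-0.003,0,0,0,5],[1,0.0139,-0.0018,0,0,0,5],[1,0.014,-0.0006,0,0,0,5],[1,0.014,0.0006,0,0,0,5],[1,0.0139,0.0018,0,0,0,5],[1,0.0137,0.003,0,0,0,5]]'; python3 -c "
from h import *
s=robot.state();print(s['q'])"
```

```text
t: 5.08
eef_pos: [0.6336, -0.2843, 0.0474]
orientation: [0.001, -0.134, 0.991, -0.002]
contact_force: [2.4, -4.6, 0.4]
opening: 0.077
grasp_force: 48.7
[-0.42054818  0.60856206 -0.05366193  0.90401595 -0.00262986 -0.68920731]
```

```bash
python3 -m handwheel '[[1,0.0134,0.0042,0,0,0,5],[1,0.013,0.0054,0,0,0,5],[1,0.0125,0.0065,0,0,0,5],[1,0.0119,0.0076,0,0,0,5],[1,0.0112,0.0086,0,0,0,5],[1,0.0104,0.0095,0,0,0,5],[1,0.0095,0.0104,0,0,0,5],[1,0.0086,0.0112,0,0,0,5],[1,0.0076,0.0119,0,0,0,5],[1,0.0065,0.0125,0,0,0,5],[1,0.0054,0.013,0,0,0,5],[1,0.0042,0.0134,0,0,0,5]]'; python3 -m handwheel '[[1,0.003,0.0137,0,0,0,5],[1,0.0018,0.0139,0,0,0,5],[1,0.0006,0.014,0,0,0,5],[1,-0.0006,0.014,0,0,0,5],[1,-0.0018,0.0139,0,0,0,5],[1,-0.003,0.0137,0,0,0,5],[1,-0.0042,0.0134,0,0,0,5],[1,-0.0054,0.013,0,0,0,5],[1,-0.0065,0.0125,0,0,0,5],[1,-0.0076,0.0119,0,0,0,5],[1,-0.0086,0.0112,0,0,0,5],[1,-0.0095,0.0104,0,0,0,5]]'; python3 -c "
from h import *
s=robot.state();print(s['q'])"
```

```text
t: 6.58
eef_pos: [0.7474, -0.1687, 0.0475]
orientation: [0.0, -0.612, 0.791, -0.002]
contact_force: [-0.7, -2.7, 3.2]
opening: 0.071
grasp_force: 49.0
t: 8.07
eef_pos: [0.7039, -0.0135, 0.0474]
orientation: [0.001, 0.925, -0.379, 0.001]
contact_force: [-3.3, -6.5, 6.8]
opening: 0.074
grasp_force: 49.6
[-0.01772972  0.62792983 -0.01960806  0.92257452 -0.00329271 -2.38118696]
```

Full half turn done. Next I release, rise and look.

```bash
python3 -m handwheel '[[0.2,0,0,0,0,0,0],[0.2,0,0,0,0,0,0],[0.2,0,0,0,0,0,0],[0.2,0,0,0.05,0,0,0],[0.2,0,0,0.06,0,0,0],[0.2,0,0.05,0.06,0,0,0],[0.2,0,0.06,0.05,0,0,0],[0.2,0,0.06,0,0,0,0],[0.2,0,0.04,0,0,0,0],[0.2,0,0,0,0,0,0]]'; python3 - <<'E'
from h import *
p,d,P,r,b=cap('top','t2.png'); np.save('topP.npy',P)
cv2.imwrite('pics/t2c.png',cv2.resize(p[130:250,265:485,::-1],None,fx=3.6,fy=3.6,interpolation=cv2.INTER_CUBIC))
z=P[...,2]; m=(z>.145)&(z<.165); m[:,395:460]&=True; m[:,:400]=0;m[:,470:]=0;m[:150]=0;m[240:]=0
print('knob',m.sum(),np.median(P[m],0),P[m].min(0),P[m].max(0))
E
```

```text
t: 9.32
eef_pos: [0.704, 0.1792, 0.2434]
orientation: [-0.0, 0.926, -0.378, -0.0]
contact_force: [-0.3, -1.2, -0.5]
opening: 0.402
grasp_force: 0.0
  return _methods._mean(a, axis=axis, dtype=dtype,
  ret = um.true_divide(
Traceback (most recent call last):
ValueError: zero-size array to reduction operation minimum which has no identity
```

View pics/t2c.png

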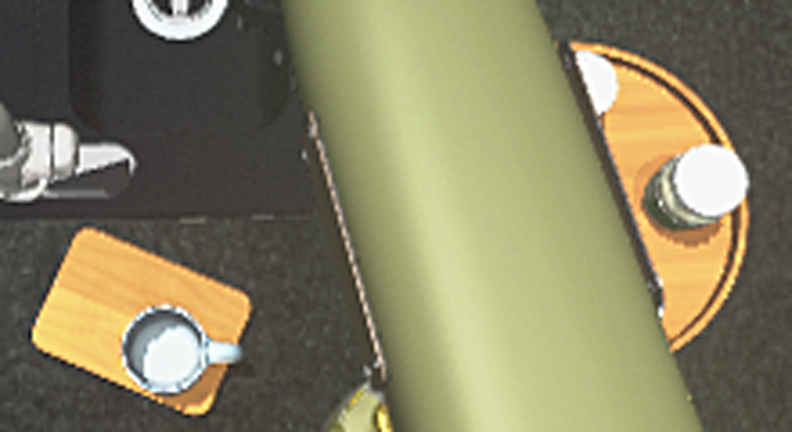

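```bash
python3 -m handwheel '[[-1,-0.0153,-0.026,0.006,0,0,-10.2],[-1,-0.0153,-0.026,0.006,0,0,-10.2],[-1,-0.0153,-0.026,0.006,0,0,-10.2],[-1,-0.0153,-0.026,0.006,0,0,-10.2],[-1,-0.0153,-0.026,0.006,0,0,-10.2],[-1,-0.0153,-0.026,0.006,0,0,-10.2],[-1,-0.0153,-0.026,0.006,0,0,-10.2],[-1,-0.0153,-0.026,0.006,0,0,-10.2],[-1,-0.0153,-0.026,0.006,0,0,-10.2],[-1,-0.0153,-0.026,0.006,0,0,-10.2],[-1,-0.0153,-0.026,0.006,0,0,-10.2],[-1,-0.0153,-0.026,0.006,0,0,-10.2]]'; python3 -m handwheel '[[-1,0,0,0,0,0,0],[-1,0,0,0,0,0,0]]'; python3 - <<'E'
from h import *
p,d,P,r,b=cap('wrist','w2.png'); np.savez('w2.npz',P=P,r=r,b=b); print(b)
E
```

```text
t: 10.88
eef_pos: [0.5194, -0.1384, 0.3159]
orientation: [-0.0, -0.108, 0.994, -0.0]
contact_force: [-0.3, 0.8, 0.5]
opening: 0.998
grasp_force: 0.0
t: 11.12
eef_pos: [0.5204, -0.1367, 0.3156]
orientation: [0.0, -0.112, 0.994, 0.0]
contact_force: [-0.3, 0.8, 0.2]
opening: 1.002
grasp_force: 0.0
[ 0.45499636 -0.15218004  0.44672982]
```

View pics/w2.png

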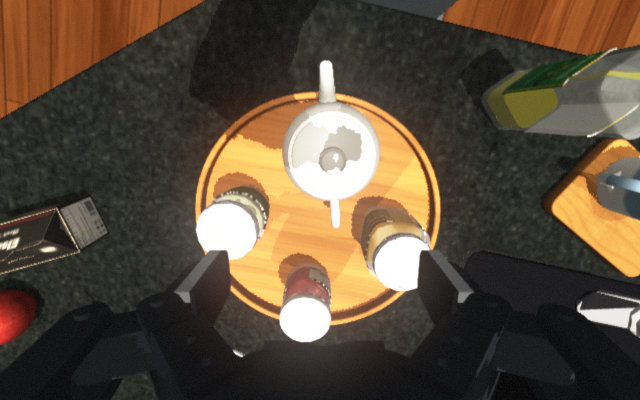

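Teapot at the front with the lid on; knob at (333,158), spout tip (325,65), handle end (336,224).

```bash
python3 - <<'E'
from h import *
f=np.load('w2.npz');P,r,b=f['P'],f['r'],f['b']
z=P[...,2]; m=(z>.146)&(z<.165); m[:130]=0;m[190:]=0;m[:,:310]=0;m[:,355:]=0
q=P[m]; print('knob',m.sum(),np.median(q,0),(q.max(0)+q.min(0))/2,q.max(0)-q.min(0))
s=atz(r,b,325,66,.12); print('spout',s,P[66:72:2,325]); k=atz(r,b,333,158,.155); print('k',k)
h=atz(r,b,336,224,.10); print('handle',h,P[218,335])
m=(z>.119)&(z<.130); m[:95]=0;m[205:]=0;m[:,:275]=0;m[:,385:]=0
q=P[m]; print('flange',m.sum(),(q.max(0)+q.min(0))/2,q.max(0)-q.min(0))
m=(z>.040)&(z<.052); m[:80]=0;m[320:]=0;m[:,:190]=0;m[:,445:]=0;X=P[m][:,:2]
from scipy.optimize import least_squares
c=least_squares(lambda a:np.hypot(*(X-a[:2]).T)-.161,[.59,-.128],loss='soft_l1',f_scale=.003).x;print('susan',c)
for n in('s','h'):
    v=(s-k if n=='s' else k-h)[:2]; print(n,np.degrees(np.arctan2(v[1],v[0])))
E
```

```text
knob 601 [ 0.49385048 -0.13520174  0.1554151 ] [ 0.49450812 -0.1347995   0.15229583] [0.02551919 0.02578921 0.01130906]
spout [ 0.41071505 -0.16074199  0.12      ] [[ 0.41062022 -0.16076032  0.11930033]
 [ 0.41226907 -0.16037894  0.11854573]
 [ 0.41405885 -0.1599702   0.11881147]]
k [ 0.49083896 -0.13495677  0.155     ]
handle [ 0.57162404 -0.1106336   0.1       ] [ 0.56137091 -0.11465601  0.11059427]
flange 4295 [ 0.49383223 -0.13500959  0.12450685] [0.0848802  0.08801998 0.01098046]
susan [ 0.59093819 -0.12991862]
s -162.1609549861245
h -163.24374151211836
```

```bash
python3 -m handwheel '[[-0.2,-0.0132,0.0009,-0.03,0,0,2.2],[-0.2,-0.0132,0.0008,-0.04,0,0,2.2],[-0.2,0,0,-0.04,0,0,0],[-0.2,0,0,-0.02,0,0,0],[-0.2,0,0,0,0,0,0],[-0.2,0,0,0,0,0,0]]' 40
```

```text
t: 11.92
eef_pos: [0.4948, -0.1342, 0.1865]
orientation: [0.0, -0.151, 0.989, -0.0]
contact_force: [0.6, -0.0, 0.6]
opening: 0.597
grasp_force: 0.0
```

```bash
python3 -m handwheel '[[-0.2,-0.0005,-0.0008,-0.02,0,0,0],[-0.2,0,0,-0.014,0,0,0],[-0.2,0,0,-0.0075,0,0,0],[-0.2,0,0,0,0,0,0]]'; python3 -m handwheel '[[0.2,0,0,0,0,0,0],[0.4,0,0,0,0,0,0],[1,0,0,0,0,0,0],[1,0,0,0,0,0,0],[1,0,0,0,0,0,0]]' 40
```

```text
t: 12.42
eef_pos: [0.4934, -0.1351, 0.144]
orientation: [-0.0, -0.15, 0.989, 0.0]
contact_force: [-0.9, -0.3, -0.7]
opening: 0.603
grasp_force: 0.0
t: 13.05
eef_pos: [0.494, -0.1353, 0.1449]
orientation: [0.001, -0.15, 0.989, -0.0]
contact_force: [-1.9, 0.2, 6.4]
opening: 0.28
grasp_force: 39.2
```

```bash
python3 -m handwheel '[[1,0.0017,0.0005,0.0026,-1.04,3.34,0],[1,0.0017,0.0006,0.0024,-1.04,3.34,0],[1,0.002,0.0006,0.0023,-1.04,3.34,0],[1,0.002,0.0006,0.0021,-1.04,3.34,0],[1,0,0,0,0,0,0]]' 60; python3 -m handwheel '[[1,0.0022,0.0007,0.002,-1.04,3.34,0],[1,0.0023,0.0007,0.0019,-1.04,3.34,0],[1,0.0024,0.0007,0.0017,-1.04,3.34,0],[1,0.0025,0.0008,0.0016,-1.04,3.34,0],[1,0,0,0,0,0,0],[1,0,0,0,0,0,0]]'; python3 - <<'E'
from h import *
cap('side','s3.png'); p=cv2.imread('pics/s3.png'); cv2.imwrite('pics/s3c.png',cv2.resize(p[170:310,300:460],None,fx=4,fy=4,interpolation=cv2.INTER_CUBIC)); print(robot.state()['q'])
E
```

```text
t: 13.68
eef_pos: [0.5012, -0.1327, 0.1531]
orientation: [-0.121, -0.15, 0.981, -0.018]
contact_force: [-2.8, -0.3, 3.9]
opening: 0.275
grasp_force: 59.4
t: 14.42
eef_pos: [0.5098, -0.13, 0.1608]
orientation: [-0.239, -0.146, 0.959, -0.036]
contact_force: [-1.6, 0.0, 2.3]
opening: 0.274
grasp_force: 59.3
[-0.13053387  0.60106642  0.087766    1.50605389 -0.1968105  -0.38720604]
```

View pics/s3c.png

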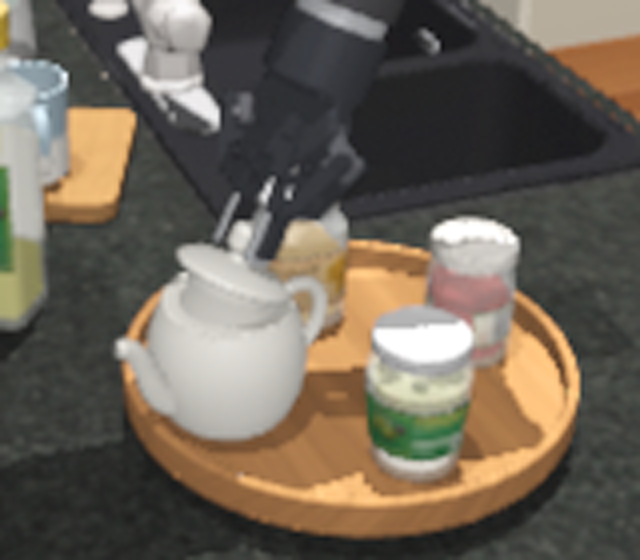

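The lid is tipped up on the spout side (flange raised at (185,250)) and its handle side rests on the collar. I draw it to the spout, then lift a little.

```bash
python3 -m handwheel '[[1,-0.0033,-0.001,0,0,0,0],[1,-0.0033,-0.001,0,0,0,0],[1,-0.0034,-0.0011,0,0,0,0],[1,-0.0034,-0.0011,0,0,0,0],[1,0,0,0,0,0,0]]'; python3 -m handwheel '[[1,0,0,0.003,0,0,0],[1,0,0,0.004,0,0,0],[1,0,0,0.005,0,0,0],[1,0,0,0,0,0,0]]'
```

```text
t: 15.1
eef_pos: [0.4967, -0.1343, 0.1607]
orientation: [-0.239, -0.146, 0.959, -0.036]
contact_force: [-0.2, -0.5, -1.6]
opening: 0.276
grasp_force: 59.2
t: 15.6
eef_pos: [0.4974, -0.1343, 0.1733]
orientation: [-0.239, -0.146, 0.959, -0.037]
contact_force: [0.3, -0.4, -2.3]
opening: 0.273
grasp_force: 59.2
```

```bash
python3 -m handwheel '[[1,0,0,0.03,0,0,0],[1,0,0,0.045,0,0,0],[1,0,0,0.045,2.08,-6.69,0],[1,0,0,0.04,2.08,-6.69,0],[1,0,0,0.03,2.08,-6.69,0],[1,0,0,0,2.08,-6.69,0],[1,0,0,0,0,0,0]]'; python3 - <<'E'
from h import *
P=np.load('topP.npy');z=P[...,2]
m=(z>.105)&(z<.125); m[:,:285]=0;m[:,340:]=0;m[:205]=0;m[250:]=0
X=P[m][:,:2]; print('mug rim',m.sum(),X.min(0),X.max(0))
m=(z>.018)&(z<.027); m[:,:268]=0;m[:,338:]=0;m[:190]=0;m[250:]=0
X=P[m][:,:2]-[.49,.295]; e=np.array([.4186,.908]);f=np.array([.908,-.4186]); X=X[(np.hypot(*X.T)<.12)]
a,bb=X@e,X@f; print('board along',np.percentile(a,[.5,99.5]),'across',np.percentile(bb,[.5,99.5]))
i=a>.0; print('across free half',np.percentile(bb[i],[.5,99.5]),np.percentile(a,99.8))
p,d,P,r,b=cap('side','s4.png')
E
```

```text
t: 16.48
eef_pos: [0.4952, -0.1347, 0.3643]
orientation: [0.001, -0.149, 0.989, -0.001]
contact_force: [0.3, -0.4, -1.8]
opening: 0.273
grasp_force: 59.2
mug rim 106 [0.41616156 0.2102502 ] [0.49171193 0.30856012]
board along [-0.09281916  0.09437378] across [-0.0662377   0.06215501]
across free half [-0.06617557  0.06183014] 0.09521742162879504
```

```bash
python3 -m handwheel '[[1,0.0025,0.03,0,0,0,2.8],[1,0.0025,0.048,0,0,0,2.8],[1,0.0025,0.05,0,0,0,2.8],[1,0.0025,0.05,0,0,0,2.8],[1,0.0025,0.05,0,0,0,2.8],[1,0.0025,0.05,0,0,0,2.8],[1,0.0023,0.05,-0.02,0,0,2.8],[1,0.0023,0.05,-0.03,0,0,2.8],[1,0.0023,0.05,-0.04,0,0,2.8],[1,0.0024,0.0415,-0.04,0,0,2.8],[1,0,0,-0.04,0,0,0],[1,0,0,0,0,0,0]]';python3 -m handwheel '[[1,0,0,0,0,0,0]]'; python3 - <<'E'
from h import *
cap('side','s5.png'); p=cv2.imread('pics/s5.png'); cv2.imwrite('pics/s5c.png',cv2.resize(p[100:240,230:400],None,fx=4,fy=4,interpolation=cv2.INTER_CUBIC))
E
```

```text
t: 18.02
eef_pos: [0.5183, 0.3334, 0.1884]
orientation: [-0.005, -0.386, 0.923, -0.001]
contact_force: [-0.1, -0.1, -0.3]
opening: 0.274
grasp_force: 59.3
t: 18.15
eef_pos: [0.5216, 0.3343, 0.1942]
orientation: [-0.0, -0.385, 0.923, -0.0]
contact_force: [0.5, -1.1, -2.2]
opening: 0.277
grasp_force: 59.3
```

View pics/s5c.png

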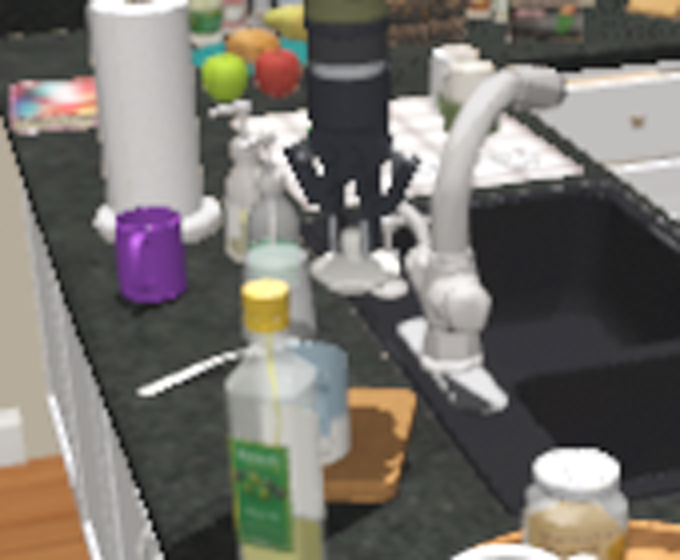

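The lid hangs level at (358,265) over the board's free end, and the mug and board are undisturbed. I lower it.

```bash
python3 -m handwheel '[[1,-0.001,0,-0.04,0,0,0],[1,-0.001,0,-0.04,0,0,0],[1,0,0,-0.03,0,0,0],[1,0,0,-0.012,0,0,0],[1,0,0,0,0,0,0],[1,0,0,0,0,0,0]]'; python3 -m handwheel '[[1,0,0,-0.004,0,0,0],[1,0,0,-0.003,0,0,0],[1,0,0,0,0,0,0]]'
```

```text
t: 18.95
eef_pos: [0.5206, 0.3347, 0.0738]
orientation: [0.002, -0.385, 0.923, 0.0]
contact_force: [0.8, -0.2, -1.2]
opening: 0.276
grasp_force: 59.3
t: 19.32
eef_pos: [0.519, 0.334, 0.0646]
orientation: [0.0, -0.385, 0.923, -0.0]
contact_force: [-0.4, 0.1, -1.2]
opening: 0.275
grasp_force: 59.3
```

```bash
python3 -m handwheel '[[1,0,0,-0.002,0,0,0],[1,0,0,-0.001,0,0,0],[1,0,0,0,0,0,0],[1,0,0,0,0,0,0]]'; python3 -m handwheel '[[1,0,0,-0.001,0,0,0],[1,0,0,-0.001,0,0,0],[1,0,0,0,0,0,0],[1,0,0,0,0,0,0]]'
```

```text
t: 19.82
eef_pos: [0.5193, 0.3341, 0.0618]
orientation: [0.0, -0.385, 0.923, 0.0]
contact_force: [-1.0, 0.2, -1.2]
opening: 0.273
grasp_force: 59.3
t: 20.32
eef_pos: [0.5192, 0.334, 0.0597]
orientation: [0.0, -0.385, 0.923, 0.0]
contact_force: [0.2, 0.4, -2.1]
opening: 0.273
grasp_force: 59.3
```

```bash
python3 -m handwheel '[[1,0,0,-0.001,0,0,0],[1,0,0,0,0,0,0],[1,0,0,0,0,0,0]]'; python3 -m handwheel '[[1,0,0,-0.001,0,0,0],[1,0,0,0,0,0,0],[1,0,0,0,0,0,0]]'
```

```text
t: 20.7
eef_pos: [0.5193, 0.3341, 0.0596]
orientation: [0.001, -0.385, 0.923, 0.0]
contact_force: [-1.7, -1.9, 5.0]
opening: 0.275
grasp_force: 60.0
t: 21.08
eef_pos: [0.5193, 0.3341, 0.0596]
orientation: [0.001, -0.385, 0.923, 0.0]
contact_force: [-4.3, -2.8, 12.9]
opening: 0.275
grasp_force: 60.7
```

Contact: the lid is seated. Release gradually and rise.

```bash
python3 -m handwheel '[[1,0,0,0.001,0,0,0],[0.2,0,0,0.0005,0,0,0],[0.1,0,0,0,0,0,0],[0,0,0,0,0,0,0],[-0.1,0,0,0,0,0,0],[-0.1,0,0,0,0,0,0],[-0.1,0,0,0.015,0,0,0],[-0.1,0,0,0.03,0,0,0],[-0.1,0,0,0.06,0,0,0],[-0.1,0,0,0.06,0,0,0],[-0.1,0,0,0.06,0,0,0],[-0.1,0,0.03,0.03,0,0,0]]' 20; python3 -m handwheel '[[-0.1,0,0.06,0,0,0,0],[-0.1,0,0.06,0,0,0,0],[-0.1,0,0.06,0,0,0,0],[-0.1,0,0.05,0,0,0,0],[-0.1,-0.05,0.03,0,0,0,0],[-0.1,-0.05,0,0,0,0,0],[-0.1,0,0,0,0,0,0],[-0.1,0,0,0,0,0,0]]'; python3 - <<'E'
from h import *
p,d,P,r,b=cap('top','t6.png')
cv2.imwrite('pics/t6c.png',cv2.resize(p[120:270,265:485,::-1],None,fx=3.5,fy=3.5,interpolation=cv2.INTER_CUBIC))
z=P[...,2]; m=(z>.057)&(z<.078); m[:,:265]=0;m[:,345:]=0;m[:185]=0;m[255:]=0
for lo,hi in((.06,.08),(.03,.05)):
    m=(z>lo)&(z<hi)&(np.hypot(P[...,0]-.5193,P[...,1]-.334)<.05); q=P[m]; print(m.sum(),(q.max(0)+q.min(0))/2,q.max(0)-q.min(0))
    n=np.c_[q[:,:2],np.ones(len(q))]; print(np.linalg.lstsq(n,q[:,2],rcond=None)[0])
E
```

```text
t: 22.58
eef_pos: [0.5204, 0.3635, 0.3204]
orientation: [0.004, -0.384, 0.923, 0.0]
contact_force: [0.2, 0.1, 0.2]
opening: 0.546
grasp_force: 0.0
t: 23.58
eef_pos: [0.4193, 0.6241, 0.3157]
orientation: [0.001, -0.385, 0.923, 0.0]
contact_force: [1.0, 0.8, 0.5]
opening: 0.547
grasp_force: 0.0
46 [0.52026023 0.33414811 0.06885732] [0.02512969 0.02110159 0.01717396]
[ 0.08592991  0.08870769 -0.00419463]
394 [0.51915038 0.33484035 0.04061426] [0.07831132 0.0809759  0.0183685 ]
[ 0.00693336 -0.00742559  0.04035007]
```

View pics/t6c.png

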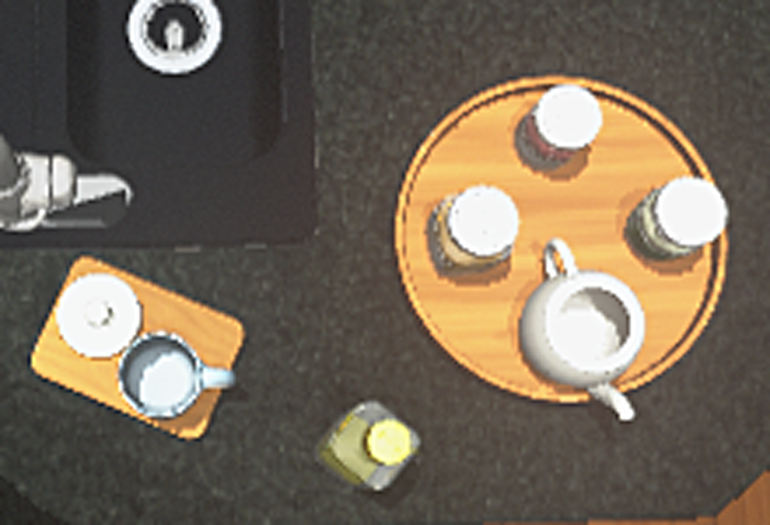

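The lid lies level on the free end of the board (98,313), knob up. The open teapot is at the front (585,325), and all else stands in place.

```bash
python3 -c "
from station import hand_in
print(hand_in())"
```

```text
the job is handed in; nothing more can be done
None
```

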